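# Set the bead gauge and close its clip

## Task

On the wooden bead gauge, push the brass pointer round until it points at the middle of the largest of the three sample beads. After that, push the arm of the chrome clip round until it is fully home over the gauge board, leaving the pointer on the bead. Only push: pick nothing up, and leave the saucer, pliers, tassel cap and bead box where they are.

Things in the scene. Friction and masses are not known exactly. Their poses are not given: they have to be found in the camera images.
- gauge: Fixed cherry-wood board 200 x 260 x 22 mm lying on the cart. Origin on the cart top (z = 0) straight under the pointer's pivot; the board spans own x -60 to +140 mm and y -130 to +130 mm, z up, top face at 22 mm. The clip's chrome base block (34 x 34 x 22 mm high, with a pin to 48 mm height) stands on the cart at own x -80, y -75 mm, against the board's near edge.
- pointer_pivot (a point): Point on the vertical axis of the pointer, 34 mm above the cart. The hub is 26 mm in diameter, its top 46 mm above the cart.
- pointer_tip (a point): Foremost point of the brass pointer, 95 mm from its axis, 34 mm above the cart; own x points from the axis outward along the pointer, z up. The pointer is a bar 8 mm wide whose sides stand upright from 25 to 43 mm above the cart (3 mm clear above the board), from the hub to 82 mm out, then a thin 5 mm nose.
- pointer (a joint): Angle of the pointer (rad): 0 when it points along the gauge's own +x, growing counter-clockwise seen from above, stops at -1.25 and 1.25. Light friction (0.03 N m); it stays where it is left.
- bead_large: The largest sample bead, pale wood like the others, 24 mm in diameter. Origin at the foot of its pin, on the board's top; bead centre 15 mm higher. The three beads are fixed on the board 118 mm from the pointer's axis, at -0.85, 0 and 0.85 rad of pointer angle; which bead is at which place changes.
- bead_medium: The middle sample bead, 17 mm in diameter, bead centre 11.5 mm above its origin on the board's top; fixed.
- bead_small: The smallest sample bead, 12 mm in diameter, bead centre 9 mm above its origin on the board's top; fixed.
- clip_pivot (a point): Point on the vertical axis of the clip's arm, 34 mm above the cart.
- clip_tip (a point): End of the clip's chrome arm, 94 mm from its axis, 34 mm above the cart. The arm is a bar 10 mm wide with upright sides from 26 to 44 mm above the cart, with a 16 mm thick upright round end, 18 mm high.
- clip (a joint): Angle of the clip's arm (rad): 0 fully home at its stop, when it points along the gauge's own +x over the board; grows clockwise seen from above to 1.65, when it points off the board to the gauge's own -y. Starts open (1.05 to 1.5). Light friction (0.04 N m); it stays where it is left.
- saucer: Loose blue ceramic saucer, 110 mm across, 18 mm high; origin under its centre.
- pliers: Loose nickel flat-nose pliers lying flat, about 145 mm long and 42 mm wide, 14 mm high; origin under the rivet, jaws to own +x (to 49 mm), handles to -x (to -95 mm).
- tassel_cap: Loose black lacquered tassel cap standing upright, 28 mm in diameter, 36 mm high; origin under its centre.
- bead_box: Loose clear acrylic box of beads with its snap lid shut, 86 x 122 x 39 mm; origin under its centre.

How it is judged:
By the outcome, as a careful person would: the job done as asked, in the order asked, and still so for the second after the job is handed in, with the robot touching nothing.
It also fails if it takes over 48 s, if anything falls off the work surface, if the arm or the gripper's body presses on something with over 40 N, if the wrist force passes 120 N, or if a joint passes its speed limit or range.

## Robot

A 7-joint arm with a two-finger parallel gripper is mounted at the origin on the work surface. World frame = base frame: x ahead of the robot, y to its left, z up, the work surface at z = 0. Lengths are in m, angles in rad, forces in N, time in s.
With the tool pointing down it reaches from about 0.425 to 0.95 m from the base axis. Payload 16.7 kg.
Tool frame: the origin (TCP) lies between the finger pads; the fingertips stand 25 mm ahead of it and the grasp point (between the pads) lies 6 mm ahead of it; z points along the fingers, y is the line along which they close (so a half turn about z gives the same grasp; the last joint's range is limited). The gripper opens to 94 mm and grips with 3 to 60 N. Pads are 16 mm wide; open, the fingers measure 119 mm over their backs; the gripper's body (75 mm by 177 mm) begins 78 mm behind the grasp point.
Start: joints at [1.054, 0.426, 0.074, 1.606, -0.034, 1.111, -0.067], TCP at [0.242, -0.63, 0.23] pointing down, gripper open.
Joint ranges: [-2.85, 2.85], [-0.5, 2.14], [-1.23, 1.37], [0.21, 2.46], [-1.02, 4.16], [0.16, 2.05], [-2.73, 2.73]. Speed limits (rad/s): [1.89, 1.89, 2.39, 2.39, 3.01, 3.01, 3.01].

## Interface

Orientations are given as a unit quaternion [x, y, z, w].
In Python, from plant import r gives the robot as it stands.
- The arm moves only by the tool send_rows, never from a script. Its argument "moves" is a list of rows, each a list of 7 numbers: the turn, a rotation vector about the tool's x, y, z as a fraction of full scale, then the shift along the tool's x, y, z as a fraction of full scale, then the closure, from 0 (fully open) to 1 (shut). In form: [[wx, wy, wz, tx, ty, tz, gripper], ...]. A call has 1 to 12 rows; each row shifts and turns the commanded pose from where the row before left it, along the tool's axes as they then stand; what a row does not reach is not made up. Full scale, the value 1, is 50 cm for a shift and 45 degrees for a turn. A row lasts 1/12 s, in which the tool goes at most 41.7 mm and 7.16 degrees, less where a joint would pass 70% of its speed; a pose out of reach is approached as far as the arm can. A call with a number of a shift or a turn outside -1 to 1 is refused whole. A call with a gripper value outside its range is refused whole. The fingers move at their own pace and stop on an object; the grip force is fixed at half the most. Time passes only in rows, so rows that do not move let the fingers close. It gives the time, the measured TCP pose, the force, the opening and the grip force at its end, in the units of the state.
- r.get_state(): the state, without advancing time (a new reading comes with each control period).
- r.capture(name): name is "scene" or "top" or "wrist"; returns a dict with "frame" (400x640x3 uint8, red, green, blue), "mtx" (3x3 intrinsics, pixels), "extrinsics" (4x4, takes a point from world to camera coordinates). Camera axes: x right, y down, z forward; pixel columns grow to the right and rows downward; lengths in m; the calibration is good to about 2 mm. A picture is of the moment at which its call begins. There is no depth.
- r.job_done(): hands the job in; it is judged then, once.
The state is a dict: "clock": time; "joints": joint angles; "joint_velocities": joint speeds; "tau": joint torques, N m; "position": TCP position; "ee_rot": TCP orientation; "contact_force": force on the tool from outside, world axes, zero at the start; "moment": the same for the moment, N m; "gripper_width": finger opening in m; "finger_force": force on a finger pad.
Only numpy, scipy, OpenCV 4.12 (cv2) and the standard library are available. Lean on these libraries where they do the work, as an engineer would, in place of code of your own. Each camera call takes 0.05 s, during which the arm holds its last target. There are 200 camera calls.

## Working session

There is one attempt and no reset: what is moved stays moved. The work goes in short steps, Python scripts to look and compute and a tool call to move; the robot and the scene stay as the last step left them, time stands still between calls to the robot, and variables do not carry over. Pictures are saved under pics/ and viewed, at most 10 in all, crops included, and the job is handed in when it is done.

Besides the shell and the picture viewer there is one more tool, called after ">>>" as a command line: name --pt "numbers of a row" for each row, then --argument value for the rest. send_rows: Moves the arm, as the interface text tells. Its arguments: {"type":"object","properties":{"moves":{"type":"array"}},"required":["moves"]}

```bash
mkdir -p pics; ls
python3 - <<'E'
from plant import r
import cv2,numpy as np
s=r.get_state();print(s['clock'],s['position'],s['ee_rot'],s['gripper_width'])
for n in('top','scene'):
    c=r.capture(n);cv2.imwrite(f'pics/{n}0.png',c['frame'][:,:,::-1]);np.savez(f'{n}0.npz',**c)
    print(n,c['mtx'].tolist(),c['extrinsics'].round(4).tolist())
E
```

```text
pics
0.0 [ 0.24190529 -0.6297364   0.22978289] [ 9.83230975e-01  1.82363486e-01 -1.72501056e-04 -6.15408259e-04] 0.0939138980955208
top [[402.1002694088507, 0.0, 315.60488651659927], [0.0, 402.1002694088507, 200.52955289154897], [0.0, 0.0, 1.0]] [[0.0281, -0.9996, 0.003, -0.0171], [-0.995, -0.0282, -0.0957, 0.6049], [0.0958, -0.0003, -0.9954, 0.9636], [0.0, 0.0, 0.0, 1.0]]
scene [[369.0806832413581, 0.0, 324.7928768071308], [0.0, 369.0806832413581, 198.90898452019798], [0.0, 0.0, 1.0]] [[-0.9044, 0.4264, -0.0139, 0.5693], [0.2589, 0.5227, -0.8122, -0.094], [-0.3391, -0.7382, -0.5832, 0.9392], [0.0, 0.0, 0.0, 1.0]]
```

View pics/top0.png

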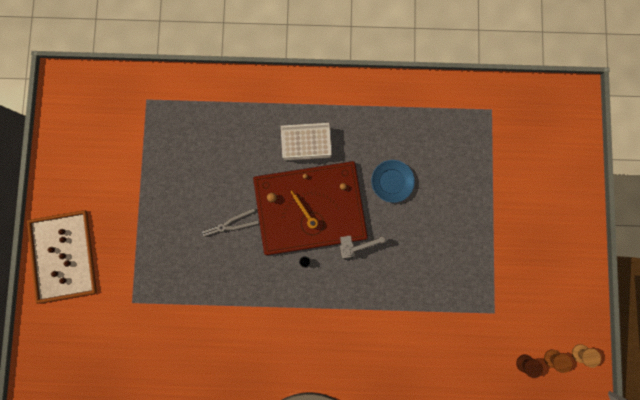

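View pics/scene0.png

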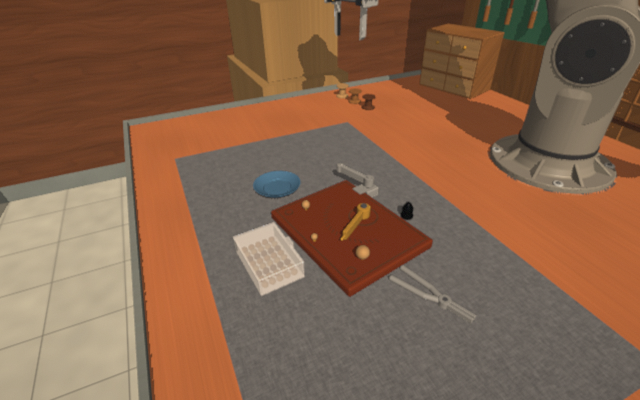

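Top view: the large bead is at (271,197), small at (306,177) and medium at (343,187). The pointer hub is at (313,223) and its tip near (293,192). The clip base is at (347,246), its arm tip at (383,240). The scene view agrees on which bead is largest, so the pointer has to go counter-clockwise to +0.85.

```bash
cat > h.py <<'E'
import numpy as np,cv2
def ray(c,px,z):
    K,E=c['mtx'],c['extrinsics'];R,t=E[:3,:3],E[:3,3]
    o=-R.T@t;d=R.T@np.linalg.solve(K,np.array([px[0],px[1],1.]))
    return o+d*(z-o[2])/d[2]
def proj(c,P):
    p=c['mtx']@(c['extrinsics']@np.append(P,1))[:3];return p[:2]/p[2]
E
python3 - <<'E'
from h import *
c=np.load('top0.npz');f=c['frame'];hsv=cv2.cvtColor(f,cv2.COLOR_RGB2HSV)
roi=np.zeros(f.shape[:2],np.uint8);roi[150:270,195:400]=1
H,S,V=cv2.split(hsv)
def big(m):
    m=(m*roi).astype(np.uint8);cs,_=cv2.findContours(m,cv2.RETR_EXTERNAL,cv2.CHAIN_APPROX_NONE)
    return sorted(cs,key=cv2.contourArea)[::-1]
red=((H<8)|(H>172))&(S>150)&(V>40)
b=big(red)[0];rect=cv2.minAreaRect(b);box=cv2.boxPoints(rect)
P=[ray(c,p,.022)[:2] for p in box];print('board',np.round(P,4).tolist(),[np.linalg.norm(P[i]-P[i-1]).round(4) for i in range(4)])
print('ctr',np.mean(P,0))
yel=(H>=16)&(H<35)&(S>150)&(V>90)
y=big(yel);print([(cv2.contourArea(k),k.reshape(-1,2).mean(0)) for k in y[:4]])
wood=(H>=6)&(H<20)&(S>60)&(S<200)&(V>120)
for k in big(wood)[:6]:
    (u,v),rr=cv2.minEnclosingCircle(k);print('wood',u,v,rr,ray(c,(u,v),.037)[:2].round(4))
for p,z in(((313,223),.046),((293,192),.043),((347,243),.046),((384,239),.044),((305,262),.036)):print(p,ray(c,p,z).round(4))
crop=cv2.resize(f[150:275,195:405],None,fx=3.8,fy=3.8,interpolation=cv2.INTER_CUBIC)
cv2.imwrite('pics/crop.png',crop[:,:,::-1])
E
```

```text
board [[0.6615, 0.1606], [0.7095, -0.0958], [0.5138, -0.1297], [0.4676, 0.1222]] [np.float64(0.1977), np.float64(0.2609), np.float64(0.1986), np.float64(0.2561)]
ctr [0.58806705 0.01434791]
[(132.5, array([303.7654321 , 210.09876543])), (0.0, array([342., 184.])), (0.0, array([268., 196.])), (0.0, array([272., 197.]))]
wood 269.5 196.5 3.8079864978790283 [0.6111 0.1132]
wood 306.5 153.0 4.609872341156006 [0.722  0.0259]
wood 341.9545593261719 185.59091186523438 2.5913984775543213 [ 0.6431 -0.0637]
wood 293.0 153.5 2.061652660369873 [0.7198 0.0592]
wood 325.1666564941406 151.5 1.9004021883010864 [ 0.7271 -0.0203]
wood 287.5 153.8333282470703 1.9003955125808716 [0.7185 0.0728]
(313, 223) [0.5489 0.0047 0.046 ]
(293, 192) [0.6231 0.0557 0.043 ]
(347, 243) [ 0.5032 -0.0783  0.046 ]
(384, 239) [ 0.5153 -0.1674  0.044 ]
(305, 262) [0.4547 0.0214 0.036 ]
```

View pics/crop.png

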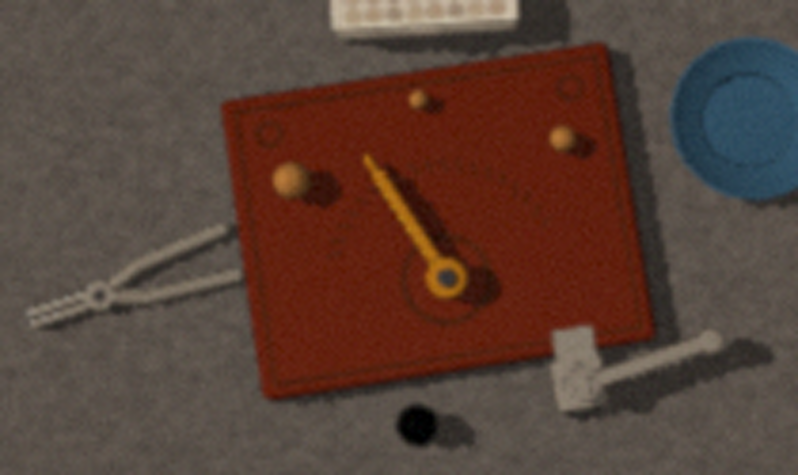

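>>> send_rows --pt "0 0 0 0.049 -0.0387 0 1" --pt "0 0 0 0.049 -0.0387 0 1" --pt "0 0 0 0.049 -0.0387 0 1" --pt "0 0 0 0.049 -0.0387 0 1" --pt "0 0 0 0.049 -0.0387 0 1" --pt "0 0 0 0.049 -0.0387 0 1" --pt "0 0 0 0.049 -0.0387 0 1" --pt "0 0 0 0.049 -0.0387 0 1" --pt "0 0 0 0.049 -0.0387 0 1" --pt "0 0 0 0.049 -0.0387 0 1" --pt "0 0 0 0.049 -0.0387 0 1" --pt "0 0 0 0.049 -0.0387 0 1"

```text
clock: 1.1
position: [0.4336, -0.3064, 0.2304]
ee_rot: [0.983, 0.182, -0.0, -0.0]
contact_force: [0.7, -0.7, -0.1]
gripper_width: 0.0174
finger_force: 0.0
```

>>> send_rows --pt "0 0 0 0.049 -0.0387 0 1" --pt "0 0 0 0.049 -0.0387 0 1" --pt "0 0 0 0.049 -0.0387 0 1" --pt "0 0 0 0.049 -0.0387 0 1" --pt "0 0 0 0.049 -0.0387 0 1" --pt "0 0 0 0.049 -0.0387 0 1" --pt "0 0 0 0.049 -0.0387 0 1" --pt "0 0 0 0.049 -0.0387 0 1" --pt "0 0 0 0.049 -0.0387 0 1" --pt "0 0 0 0.049 -0.0387 0 1" --pt "0 0 0 0.049 -0.0387 0 1" --pt "0 0 0 0.049 -0.0387 0 1"

```text
clock: 2.1
position: [0.6248, 0.0156, 0.2302]
ee_rot: [0.983, 0.182, -0.0, -0.0]
contact_force: [0.6, -1.0, -0.1]
gripper_width: -0.0001
finger_force: 0.0
```

>>> send_rows --pt "0 0 -0.143 0 0 0 1" --pt "0 0 -0.143 0 0 0 1" --pt "0 0 -0.143 0 0 0 1" --pt "0 0 -0.143 0 0 0 1" --pt "0 0 -0.143 0 0 0 1" --pt "0 0 -0.143 0 0 0 1" --pt "0 0 0 0 0 0.06 1" --pt "0 0 0 0 0 0.06 1" --pt "0 0 0 0 0 0.06 1" --pt "0 0 0 0 0 0.0 1" --pt "0 0 0 0 0 0 1"

```text
clock: 3.02
position: [0.6236, 0.0142, 0.1396]
ee_rot: [0.868, 0.497, -0.001, -0.001]
contact_force: [0.4, -0.4, -0.0]
gripper_width: 0.0005
finger_force: 0.0
```

Run:
```python
from plant import r
from h import *
from scipy.spatial.transform import Rotation as R
s=r.get_state();M=R.from_quat(s['ee_rot']).as_matrix();print(s['clock'],s['position'],M.round(3).tolist(),s['gripper_width'])
ims=[]
for n in('wrist','scene'):
    c=r.capture(n);np.savez(n+'1.npz',**c)
    f=c['frame']
    if n=='scene': f=cv2.resize(f[130:330,220:460],(480,400),interpolation=cv2.INTER_CUBIC)
    ims.append(f)
for n,P in(('piv',(.5487,.006,.046)),('bead',(.609,.1085,.037)),('tipnow',(.5487+.095*np.cos(.6),.006+.095*np.sin(.6),.043))):print(n,proj(np.load('wrist1.npz'),P))
cv2.imwrite('pics/w1.png',ims[0][:,:,::-1]);cv2.imwrite('pics/s1.png',ims[1][:,:,::-1])
```

```text
3.0167 [0.62358535 0.01424437 0.13964943] [[0.506, 0.863, -0.003], [0.863, -0.506, 0.0], [-0.001, -0.003, -1.0]] 0.0004633396684225655
piv [252.75076423 257.52522681]
bead [246.7627068  125.97779402]
tipnow [294.42808786 165.74600283]
```

View pics/w1.png

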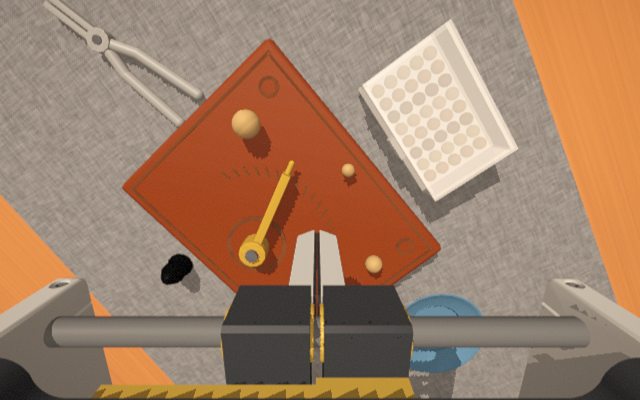

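Wrist view: hub (252,255), tip (291,163) and large bead (246,124), all within about 3 px of the positions predicted from the top view. The fingers are clear on the pointer's clockwise side, so I'll go down and push.

>>> send_rows --pt "0 0 0 0 0 0.057 1" --pt "0 0 0 0 0 0.056 1" --pt "0 0 0 0 0 0.056 1" --pt "0 0 0 0 0 0 1" --pt "0 0 0 0.0037 -0.0095 0 1" --pt "0 0 0 0.0037 -0.0095 0 1" --pt "0 0 0 0.0037 -0.0095 0 1" --pt "0 0 0 0.0037 -0.0095 0 1" --pt "0 0 0 0.0037 -0.0095 0 1" --pt "0 0 0 0.0037 -0.0095 0 1" --pt "0 0 0 0.0037 -0.0095 0 1" --pt "0 0 0 0.0037 -0.0095 0 1"

```text
clock: 4.12
position: [0.5988, 0.0466, 0.0562]
ee_rot: [0.868, 0.497, 0.0, 0.0]
contact_force: [0.1, -0.5, 0.1]
gripper_width: 0.0006
finger_force: 0.3
```

>>> send_rows --pt "0 0 0 0 -0.003 0 1" --pt "0 0 0 0 -0.003 0 1" --pt "0 0 0 0 0 0 1" --pt "0 0 0 0 0 0 1"

```text
clock: 4.45
position: [0.5965, 0.0476, 0.0559]
ee_rot: [0.868, 0.497, -0.0, -0.0]
contact_force: [-0.2, -0.7, -0.1]
gripper_width: 0.0008
finger_force: 0.0
```

```bash
cat > look.py <<'E'
from plant import r
from h import *
import sys
s=r.get_state();print(s['clock'],s['position'],s['contact_force'])
c=r.capture('wrist');np.savez('w.npz',**c);f=c['frame']
H,S,V=cv2.split(cv2.cvtColor(f,cv2.COLOR_RGB2HSV))
def show(name,m,z):
    cs,_=cv2.findContours(m.astype(np.uint8),cv2.RETR_EXTERNAL,cv2.CHAIN_APPROX_NONE)
    for k in sorted(cs,key=cv2.contourArea)[::-1][:4]:
        (u,v),q=cv2.minEnclosingCircle(k);print(name,round(u),round(v),round(q,1),cv2.contourArea(k),ray(c,(u,v),z)[:2].round(4))
for n,P in(('piv',(.5487,.006,.046)),('bead',(.609,.1085,.037)),('tip',(.597,.088,.036))):print(n,proj(c,P))
cv2.imwrite(sys.argv[1],f[:,:,::-1])
E
python3 look.py pics/w2.png
```

```text
4.45 [0.59649269 0.04764848 0.05594114] [-0.24974942 -0.72306131 -0.1316845 ]
piv [287.26939395 336.06649823]
bead [283.50916093 157.42246115]
tip [284.91251272 195.8492702 ]
```

View pics/w2.png

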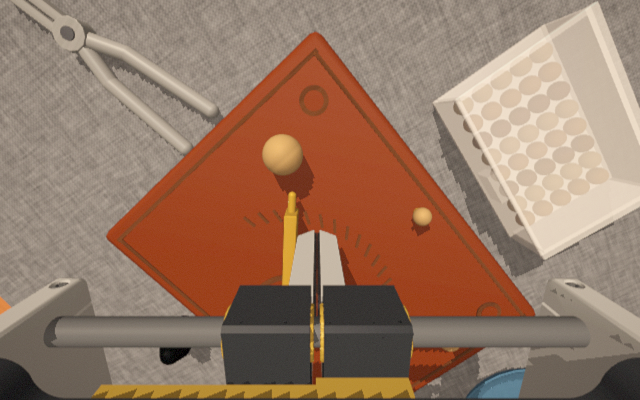

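Wrist view: the nose is at (291,193) and the bead at (282,155). On the pivot–bead line the nose would be near u=283, so about 3 mm more push is needed at the finger. I'll push that, back off, rise and measure.

>>> send_rows --pt "0 0 0 0 -0.002 0 1" --pt "0 0 0 0 -0.002 0 1" --pt "0 0 0 0 -0.002 0 1" --pt "0 0 0 0 0 0 1" --pt "0 0 0 0 0 0 1" --pt "0 0 0 0 0.02 0 1" --pt "0 0 0 0 0.04 0 1" --pt "0 0 0 -0.01 0 -0.06 1" --pt "0 0 0 -0.02 0 -0.06 1" --pt "0 0 0 -0.02 0 -0.06 1" --pt "0 0 0 0 0 0 1" --pt "0 0 0 0 0 0 1"

```text
clock: 5.5
position: [0.6086, 0.0115, 0.1478]
ee_rot: [0.868, 0.497, 0.001, 0.001]
contact_force: [0.1, -0.3, -0.7]
gripper_width: 0.0007
finger_force: 0.0
```

```bash
python3 look.py pics/w3.png
```

```text
5.5 [0.6085509  0.01149374 0.14780335] [ 0.12117551 -0.31863858 -0.7478451 ]
piv [265.46783385 244.59939945]
bead [260.62191181 114.26136485]
tip [262.27865298 141.99353898]
```

View pics/w3.png

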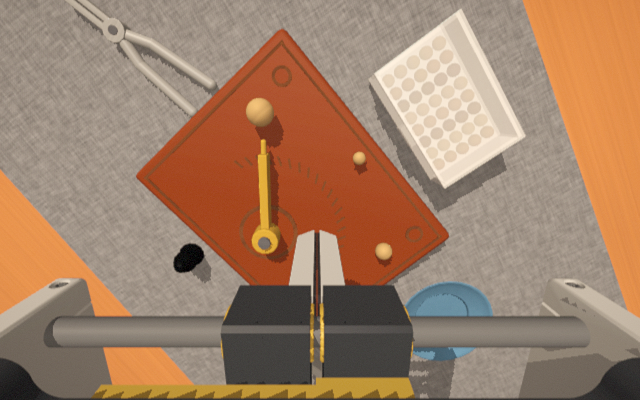

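Run:
```python
from h import *
c=np.load('w.npz');f=c['frame'];H,S,V=cv2.split(cv2.cvtColor(f,cv2.COLOR_RGB2HSV))
print(f[190,255:275].tolist()[6:12],f[112,260])
yel=(H>=17)&(H<32)&(S>190)&(V>110)
for v in list(range(140,153,3))+list(range(160,225,12)):
    u=np.where(yel[v,240:290])[0]+240;print(v,(u.min(),u.max()) if len(u) else None,ray(c,(u.mean(),v),.036 if v<153 else .043)[:2].round(4) if len(u) else '')
g=(S[232:254,255:277]<80);ys,xs=np.where(g);hub=(xs.mean()+255,ys.mean()+232);print('hub',hub,len(xs));h=ray(c,hub,.046)
m=((H>8)&(H<20)&(V>150)&(S<190)).astype(np.uint8);m[:90]=0;m[135:]=0;m[:,:235]=0;m[:,290:]=0
k=max(cv2.findContours(m,0,1)[0],key=cv2.contourArea);b=cv2.minEnclosingCircle(k);print(b)
B=ray(c,b[0],.037);print(h,B,np.linalg.norm((B-h)[:2]),np.arctan2(*(B-h)[1::-1]))
```

```text
[[229, 176, 57], [228, 175, 60], [228, 175, 63], [227, 174, 63], [227, 174, 57], [229, 176, 60]] [217 169 102]
140 (np.int64(265), np.int64(265)) [0.6001 0.0882]
143 (np.int64(261), np.int64(261)) [0.5955 0.0878]
146 (np.int64(264), np.int64(265)) [0.5968 0.084 ]
149 None 
152 None 
160 (np.int64(261), np.int64(267)) [0.5914 0.0738]
172 (np.int64(264), np.int64(267)) [0.5863 0.0643]
184 None 
196 (np.int64(260), np.int64(267)) [0.5725 0.0466]
208 (np.int64(260), np.int64(269)) [0.5672 0.0364]
220 (np.int64(268), np.int64(268)) [0.5633 0.0249]
hub (np.float64(263.6407766990291), np.float64(242.8640776699029)) 103
((262.4923400878906, 112.39595031738281), 29.053701400756836)
[0.54818869 0.00838114 0.046     ] [0.61125224 0.10897386 0.037     ] 0.11872618270314558 1.010817839390001
```

```bash
cat > ang.py <<'E'
from h import *
def ang(c,hub0,bead0,tip0,lo=160,hi=220):
    f=c['frame'];H,S,V=[a.astype(int) for a in cv2.split(cv2.cvtColor(f,cv2.COLOR_RGB2HSV))]
    def win(m,p,w):
        o=np.zeros(m.shape,np.uint8);y,x=int(p[1]),int(p[0]);o[y-w:y+w+1,x-w:x+w+1]=m[y-w:y+w+1,x-w:x+w+1]
        k=max(cv2.findContours(o,0,1)[0],key=cv2.contourArea);return cv2.fitEllipse(cv2.convexHull(k))
    e=win((H>12)&(V>120),bead0,19);print('bead',e);B=ray(c,e[0],.037)
    e=win((S<110),hub0,9);print('hub',e);h=ray(c,e[0],.046)
    pts=[]
    for v in range(lo,hi,4):
        u=np.where((H[v]>15)&(H[v]<32)&(S[v]>120)&(V[v]>170))[0];u=u[abs(u-hub0[0])<25];print(v,u.min(),u.max(),end='; ')
        pts.append(ray(c,(u.mean(),v),.043)[:2])
    pts=np.array(pts,np.float32);l=cv2.fitLine(pts,cv2.DIST_HUBER,0,.01,.01).ravel()
    print('\nhub',h,'bead',B,'r',np.linalg.norm((B-h)[:2]),'bead ang',np.arctan2(*(B-h)[1::-1]),'bar ang',np.arctan2(l[1],l[0])%np.pi,'tip',[np.arctan2(*(ray(c,tip0,.035)-h)[1::-1])])
E
python3 - <<'E'
from ang import *
c=np.load('w.npz');ang(c,(265,242),(260,112),(263.5,141))
E
```

```text
bead ((259.37945556640625, 111.63690948486328), (26.973724365234375, 29.271190643310547), 151.7091827392578)
hub ((263.8754577636719, 242.8998565673828), (11.63350772857666, 12.058120727539062), 111.07379150390625)
160 258 266; 164 258 266; 168 258 266; 172 258 266; 176 259 266; 180 259 266; 184 259 266; 188 259 267; 192 259 267; 196 259 267; 200 260 267; 204 260 267; 208 260 267; 212 260 267; 216 260 267; 
hub [0.54836033 0.00823727 0.046     ] bead [0.60927612 0.1108642  0.037     ] r 0.11934412577609042 bead ang 1.0351216234802223 bar ang 1.021412 tip [np.float64(1.0131639525394982)]
```

Wrist view: the pointer stands at 1.02 rad world against 1.035 for the bead, within about 1.5 mm at the nose, which is good. Next I turn the tool to the gauge's axes and go to the outer side of the clip arm.

>>> send_rows --pt "0 0 0.1556 0 0 0 1" --pt "0 0 0.1556 0 0 0 1" --pt "0 0 0.1556 0 0 0 1" --pt "0 0 0.1556 0 0 0 1" --pt "0 0 0.1556 0 0 0 1" --pt "0 0 0.1556 0 0 0 1" --pt "0 0 0.1556 0 0 0 1"

```text
clock: 6.13
position: [0.6068, 0.0127, 0.1445]
ee_rot: [0.996, 0.09, -0.001, -0.0]
contact_force: [0.2, 0.5, -0.2]
gripper_width: 0.0003
finger_force: 0.0
```

>>> send_rows --pt "0 0 0 -0.053 0.0445 0 1" --pt "0 0 0 -0.053 0.0445 0 1" --pt "0 0 0 -0.053 0.0445 0 1" --pt "0 0 0 -0.053 0.0445 0 1" --pt "0 0 0 -0.053 0.0445 0 1" --pt "0 0 0 -0.053 0.0445 0 1" --pt "0 0 0 0 0 0 1" --pt "0 0 0 0 0 0 1"

```text
clock: 6.8
position: [0.4743, -0.1493, 0.1452]
ee_rot: [0.996, 0.091, -0.001, -0.0]
contact_force: [0.6, 0.4, 0.2]
gripper_width: 0.0003
finger_force: 0.0
```

```bash
python3 look.py pics/w4.png
python3 - <<'E'
from h import *
c=np.load('w.npz');g=np.array([.5485,.0075]);R=np.array([[.983,-.184],[.184,.983]])
for n,o,z in(('clip piv',(-.08,-.075),.048),('tip14',(-.08+.086*.17,-.075-.086*.985),.044)):print(n,proj(c,np.append(g+R@o,z)))
from plant import r
print('own',R.T@(r.get_state()['position'][:2]-g))
E
```

```text
6.8 [ 0.47430474 -0.14927954  0.14516089] [0.55713475 0.42758113 0.18705475]
piv [146.33368179  90.2915359 ]
bead [ 19.25789212 -17.06995189]
tip [49.02207601  6.59543181]
clip piv [243.34590739 186.53049435]
tip14 [339.43353668 169.14060293]
own [-0.10055996 -0.13947562]
```

View pics/w4.png

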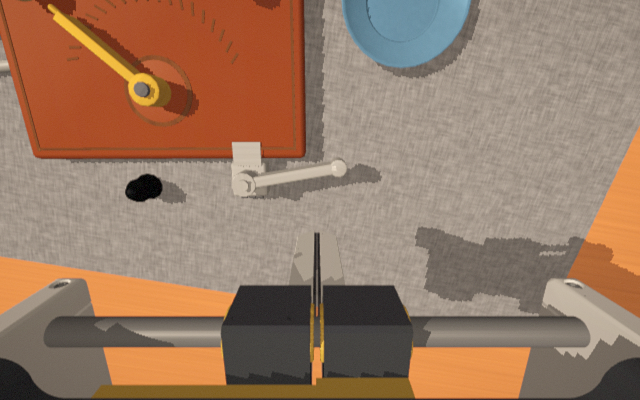

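Wrist view: clip pin (245,183) and arm end (339,168), within about 4 px of the predicted (243,187) and (339,169). The fingers at (317,235) are clear on the near side, so I'll go down and push along the arc.

>>> send_rows --pt "0 0 0 0 0 0.06 1" --pt "0 0 0 0 0 0.06 1" --pt "0 0 0 0 0 0.06 1" --pt "0 0 0 0 0 0 1" --pt "0 0 0 0.0108 0 0 1" --pt "0 0 0 0.0108 0 0 1" --pt "0 0 0 0.0108 0 0 1" --pt "0 0 0 0.011 0 0 1" --pt "0 0 0 0.011 0 0 1" --pt "0 0 0 0.011 0 0 1"

```text
clock: 7.68
position: [0.5086, -0.1418, 0.0568]
ee_rot: [0.996, 0.092, 0.001, 0.0]
contact_force: [-1.2, -0.5, 0.5]
gripper_width: 0.0003
finger_force: 0.4
```

>>> send_rows --pt "0 0 0 0.0085 -0.0027 0 1" --pt "0 0 0 0.0085 -0.0027 0 1" --pt "0 0 0 0.0085 -0.0027 0 1" --pt "0 0 0 0.0085 -0.0027 0 1" --pt "0 0 0 0.0079 -0.0055 0 1" --pt "0 0 0 0.0079 -0.0055 0 1" --pt "0 0 0 0.0079 -0.0055 0 1" --pt "0 0 0 0.0079 -0.0055 0 1"

```text
clock: 8.35
position: [0.5372, -0.1193, 0.056]
ee_rot: [0.996, 0.092, -0.0, -0.0]
contact_force: [-0.7, -0.7, -0.7]
gripper_width: 0.0004
finger_force: 0.4
```

>>> send_rows --pt "0 0 0 0.0052 -0.0067 0 1" --pt "0 0 0 0.0052 -0.0067 0 1" --pt "0 0 0 0.0052 -0.0067 0 1" --pt "0 0 0 0.0052 -0.0067 0 1" --pt "0 0 0 0.0034 -0.0082 0 1" --pt "0 0 0 0.0034 -0.0082 0 1" --pt "0 0 0 0.0034 -0.0082 0 1" --pt "0 0 0 0 0 0 1"

```text
clock: 9.02
position: [0.5476, -0.0905, 0.0561]
ee_rot: [0.996, 0.093, 0.0, -0.0]
contact_force: [0.1, 1.3, 0.2]
gripper_width: 0.0004
finger_force: 0.0
```

```bash
python3 look.py pics/w5.png
python3 - <<'E'
from h import *
g=np.array([.5485,.0075]);R=np.array([[.983,-.184],[.184,.983]])
from plant import r
print('own',R.T@(r.get_state()['position'][:2]-g))
E
```

```text
9.0167 [ 0.54760348 -0.09048411  0.05605124] [0.07005542 1.3135544  0.21985284]
piv [159.89455369 224.98017268]
bead [-14.33302142  86.63878164]
tip [ 27.45331401 115.95354252]
own [-0.01910176 -0.09664937]
```

View pics/w5.png

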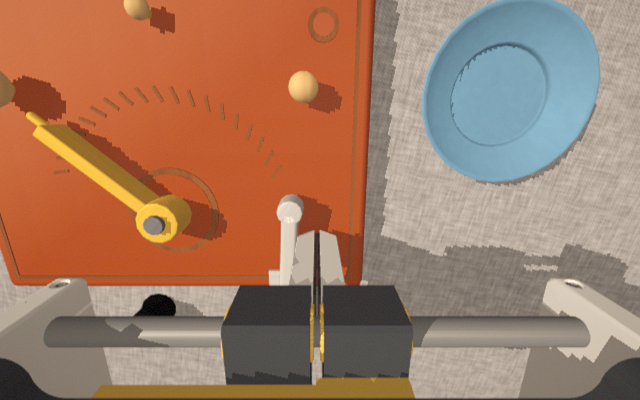

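Wrist view: the arm is over the board with its end at (290,208), nearly home. The last few mm go in small steps, watching the force for the stop.

>>> send_rows --pt "0 0 0 0 -0.004 0 1" --pt "0 0 0 0 -0.004 0 1" --pt "0 0 0 0 0 0 1"

```text
clock: 9.32
position: [0.5466, -0.0874, 0.0561]
ee_rot: [0.996, 0.092, 0.0, -0.0]
contact_force: [-0.4, 0.1, 0.4]
gripper_width: 0.0005
finger_force: 0.0
```

>>> send_rows --pt "0 0 0 0 -0.003 0 1" --pt "0 0 0 0 0 0 1"

```text
clock: 9.48
position: [0.5464, -0.0865, 0.0561]
ee_rot: [0.996, 0.092, 0.0, 0.0]
contact_force: [-0.6, -0.6, -0.5]
gripper_width: 0.0002
finger_force: 0.6
```

>>> send_rows --pt "0 0 0 0 -0.003 0 1" --pt "0 0 0 0 0 0 1"

```text
clock: 9.65
position: [0.5463, -0.0862, 0.0562]
ee_rot: [0.996, 0.092, 0.0, 0.001]
contact_force: [2.6, -8.9, -1.4]
gripper_width: 0.0004
finger_force: 4.5
```

>>> send_rows --pt "0 0 0 0 -0.003 0 1" --pt "0 0 0 0 0 0 1"

```text
clock: 9.82
position: [0.5462, -0.086, 0.0562]
ee_rot: [0.996, 0.091, 0.001, 0.001]
contact_force: [4.9, -15.0, -4.5]
gripper_width: 0.0004
finger_force: 7.8
```

The force is rising to 15 N with no further motion, so the arm is on its stop. I'll back off, rise, and check.

>>> send_rows --pt "0 0 0 0 0.01 0 1" --pt "0 0 0 0 0.04 0 1" --pt "0 0 0 0 0.04 0 1" --pt "0 0 0 0 0 -0.06 1" --pt "0 0 0 0 0 -0.07 1" --pt "0 0 0 0 0 -0.07 1" --pt "0 0 0 -0.02 0.06 -0.04 1" --pt "0 0 0 -0.02 0.07 0 1" --pt "0 0 0 -0.02 0.07 0 1" --pt "0 0 0 -0.02 0.07 0 1" --pt "0 0 0 -0.02 0.07 0 1" --pt "0 0 0 0 0 0 1"

```text
clock: 10.82
position: [0.5339, -0.3114, 0.1759]
ee_rot: [0.996, 0.089, -0.0, 0.001]
contact_force: [-2.1, -0.5, -0.9]
gripper_width: 0.0005
finger_force: 0.0
```

>>> send_rows --pt "0 0 0 0 0.07 0 1" --pt "0 0 0 0 0.07 0 1" --pt "0 0 0 0 0.07 0 1" --pt "0 0 0 0 0 0 1" --pt "0 0 0 0 0 0 1"

```text
clock: 11.23
position: [0.5549, -0.4086, 0.1752]
ee_rot: [0.996, 0.091, -0.0, -0.0]
contact_force: [0.0, 0.3, -0.3]
gripper_width: 0.0007
finger_force: 0.0
```

Run:
```python
from plant import r
from h import *
print(r.get_state()['position'])
c=r.capture('top');np.savez('top1.npz',**c);f=c['frame']
cv2.imwrite('pics/crop2.png',cv2.resize(f[150:275,195:405],None,fx=3.8,fy=3.8,interpolation=cv2.INTER_CUBIC)[:,:,::-1])
g=np.array([.5485,.0075]);R=np.array([[.983,-.184],[.184,.983]])
for n,o,z in(('hometip',(.006,-.075),.044),('pin',(-.08,-.075),.048),('hub',(0,0),.046),('bead',(.118*np.cos(.85),.118*np.sin(.85)),.037)):
    print(n,((proj(c,np.append(g+R@o,z))-[195,150])*3.8).round(1))
```

```text
[ 0.55491452 -0.40860126  0.17516135]
hometip [558.8 250.3]
pin [581.5 384.8]
hub [444.1 277.9]
bead [289.5 180.5]
```

View pics/crop2.png

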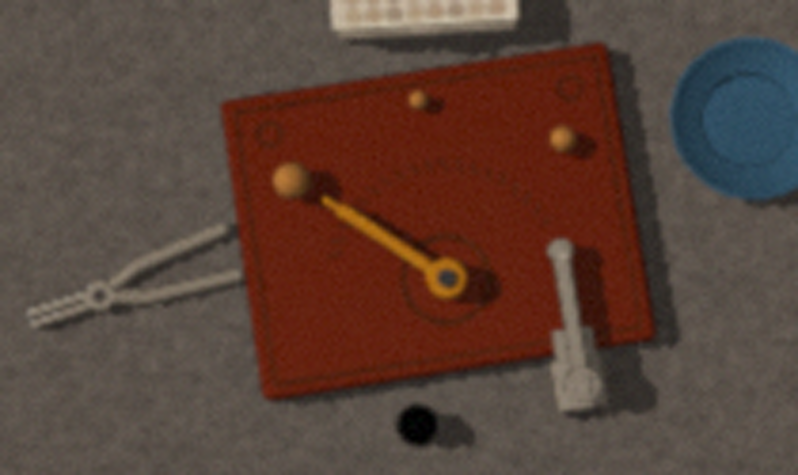

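Top view: the pointer's nose at (323,198) lies on the hub (446,278) to bead (290,181) line to within about 1°. The clip end at (559,248) matches the predicted home position (559,250), and nothing else has moved.

```bash
python3 -c "
from plant import r
print(r.job_done())"
```

```text
the job is handed in; nothing more can be done
None
```

The job is handed in: the pointer is on the largest bead, about 1° short of its exact middle, and the clip arm was then pushed home to its stop; the loose items look unmoved in the last view and the arm is clear.

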